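# Find the hatch of the bench socket box

## Task

One bay of the bench socket box holds sockets; of its four look-alike covers three are blanks, clipped fast over unused bays, and the fourth is a hatch that hangs on a rod. Press the covers lightly with closed fingertips near the edge that faces you until you find the one that rocks, then push that edge on down until the hatch tips past its balance and stays standing open. Grip and lift nothing, force nothing, and leave the small things round the box where they are.

Things in the scene. Friction and masses are not known exactly. Their poses are not given: they have to be found in the camera images.
- socket_box: white metal box, 140 (x) x 301 (y) x 85 mm, screwed to the desk. Origin under its middle, x away from the robot, y leftward along the row of covers. Flush in its top lie 4 identical grey metal covers, 120 (x) x 64 (y) x 4 mm, 70 mm apart, gaps 2 mm, walls 8 mm. Three, clipped on a rubber seal, only sink evenly, at most 3 mm at about 15 N; one, not known beforehand, is the hatch. Below it the box is empty for 65 mm.
- cover_1_edge (a point): point to press: on the top face of the leftmost cover (shut), half-way across its 64 mm width, 20 mm in from its near (-x) edge, 84.5 mm above the desk. Fixed to the box. If this cover is the hatch, its rod runs along y, 33 mm beyond this point and 13 mm below the top face
- cover_2_edge (a point): the same point on the second cover from the left
- cover_3_edge (a point): the same point on the third cover from the left
- cover_4_edge (a point): the same point on the rightmost cover
- hatch (a joint): angle of whichever cover is the hatch (rad): 0 shut; about 0.5 N near its near edge makes that edge dip and the far edge rise (by up to 55 mm); its far part rests on a ledge. Released before the balance (about 0.57) it falls shut; beyond, it swings on to its stop at 1.25 and stays. A fingertip moved straight down at the press point tips it over within 20 mm and may go down 30 mm
- oil_bottle: small brown bottle with black cap, 25 mm across, 56 mm high, loose, in front of the box; leave it alone. Origin under its middle
- can: clear capsule on a black foot holding an objective, 39 mm across, 66 mm high, loose, beyond the box's right end; leave it alone. Origin under its middle
- stick: USB stick 17 x 51 x 8 mm, loose, in front of the box; leave it alone. Origin under its middle
- tissue: blue booklet of lens tissue 55 x 85 x 10 mm, loose, behind the box; leave it alone. Origin under its middle

How it is judged:
On the way, in this order (a step that is already met when the one before it is completed fails the run):
1. the hatch rocks under the finger (value of joint hatch above 0.05 rad).
2. the hatch is pushed over and stands open (value of joint hatch above 1.1 rad), for 0.2 s.
At the end, for the whole second after the job is handed in: the hatch stands open by itself at more than 1.1 rad, and the four loose things round the box are within 20 mm of where they stood (value of joint hatch above 1.1 rad and distance of each of oil_bottle, can, stick, tissue from where it was at the start of the episode below 0.02 m); the robot touches nothing.
It fails at once if one of the loose things round the box is lifted or shifted by more than 20 mm (distance of any of oil_bottle, can, stick, tissue from where it was at the start of the episode above 0.02 m).
It fails at once if the fingers press on something with more than 60 N (contact force between the fingers and anything else above 60 N).
It also fails if it takes over 42 s, if anything falls off the work surface, if the arm or the gripper's body presses on something with over 40 N, if the wrist force passes 120 N, or if a joint passes its speed limit or range.

## Robot

A 6-joint arm with a two-finger parallel gripper is mounted at the origin on a cart in front of the work surface, level with it; the furniture and walls round the work are solid. World frame = base frame: x ahead of the robot, y to its left, z up, the work surface at z = 0. Lengths are in m, angles in rad, forces in N, time in s.
With the tool pointing down it reaches from about 0.375 to 0.975 m from the base axis. Payload 3.8 kg.
Tool frame: the origin (TCP) lies at the very end of the fingers, on their centre line; the grasp point (between the pads) lies bot.grip_depth behind it (bot.grip_depth is the distance from the TCP to the grasp point, in m); z points along the fingers, y is the line along which they close (so a half turn about z gives the same grasp; the last joint's range is limited). The gripper opens to 88 mm and grips with 3 to 60 N. Pads are 18 mm wide; open, the fingers measure 123 mm over their backs; the gripper's body (75 mm by 187 mm) begins 45 mm behind the grasp point.
Start: joints at [1.196, 0.264, 1.604, -0, 1.274, -0.037], TCP at [0.224, 0.637, 0.239] pointing down, gripper open.
Joint ranges: [-2.63, 2.63], [-0.94, 2.18], [0.31, 2.57], [-1.31, 4.45], [0, 2.66], [-2.55, 2.55]. Speed limits (rad/s): [2.57, 2.57, 3.14, 3.14, 3.14, 3.14].

## Interface

Orientations are given as a unit quaternion [w, x, y, z].
In Python, from station import bot gives the robot as it stands.
- The arm moves only by the shell command python3 -m creep 'ROWS' [OPENING]. ROWS is JSON, a list that holds one entry, the list of rows, each a list of 6 numbers: the shift along the world's x, y, z in mm, then the turn, a rotation vector about the world's x, y, z in degrees. A call has 1 to 5 rows; each row is the pose to reach, as a shift and turn from the pose commanded when the call began; what a row does not reach only later rows make up. A row lasts 1/12 s, in which the tool goes at most 41.7 mm and 7.16 degrees, less where a joint would pass 70% of its speed; a pose out of reach is approached as far as the arm can. A call with a gripper value outside its range is refused whole. OPENING is the finger opening in mm, from 0 to 88.1, set as the call begins (- or left out, the last holds). The fingers move at their own pace and stop on an object; the grip force is fixed at half the most. Time passes only in rows, so rows that repeat a pose let the fingers close. It gives the time, the measured TCP pose, the force, the opening and the grip force at its end, in the units of the state.
- bot.observe(): the state, without advancing time (a new reading comes with each control period).
- bot.grab_frame(name): name is "scene" or "top" or "wrist"; returns the picture (400x640x3 uint8, blue, green, red); there is no depth.
- bot.camera_info(name): a dict with "fov_y" (degrees; the focal length in pixels is half the picture's height over the tangent of half this angle, whatever the lens; pixels are square), "cx", "cy" (the principal point, pixels), "rvec" (rotation vector, rad) and "tvec" (3), from world to camera coordinates, as OpenCV has them. Camera axes: x right, y down, z forward; pixel columns grow to the right and rows downward; lengths in m; the calibration is good to about 2 mm. A picture is of the moment at which its call begins: read the wrist's pose just before it. camera_info takes no time and is no camera call; for the wrist camera it gives the pose at the moment of the call.
- bot.finish_job(): hands the job in; it is judged then, once.
The state is a dict: "t": time; "joint_pos": joint angles; "joint_vel": joint speeds; "joint_efforts": joint torques, N m; "eef_pos": TCP position; "eef_rot": TCP orientation; "ft_force": force on the tool from outside, world axes, zero at the start; "wrist_torque": the same for the moment, N m; "opening": opening from 0.0 (shut) to 1.0 (fully open); "grip_force": force on a finger pad.
Only numpy, scipy, OpenCV 4.12 (cv2) and the standard library are available. Lean on these libraries where they do the work, as an engineer would, in place of code of your own. Each camera call takes 0.05 s, during which the arm holds its last target. There are 200 camera calls.

## Working session

There is one attempt and no reset: what is moved stays moved. The work goes in short steps, Python scripts to look and compute and a shell command to move; the robot and the scene stay as the last step left them, time stands still between calls to the robot, and variables do not carry over. Pictures are saved under pics/ and viewed, at most 10 in all, crops included, and the job is handed in when it is done.

```bash
mkdir -p pics
python3 - <<'E'
from station import bot
import cv2
for n in("top","scene"):
    cv2.imwrite(f"pics/{n}0.png",bot.grab_frame(n)); print(n,bot.camera_info(n))
s=bot.observe();print(s["t"],s["eef_pos"],s["eef_rot"],bot.grip_depth)
E
```

```text
top {'fov_y': 47.71011263063458, 'cx': 310.18367265540365, 'cy': 189.74002807409377, 'rvec': array([ 2.17360223, -2.16275323,  0.13819287]), 'tvec': array([-0.3595161 ,  0.5568866 ,  0.87239043])}
scene {'fov_y': 43.76307041483102, 'cx': 319.89515793397584, 'cy': 198.178655167705, 'rvec': array([ 1.88066243, -1.0961964 ,  0.58442098]), 'tvec': array([-0.58198372,  0.25663682,  0.73439119])}
0.1 [0.22346476 0.63624302 0.23753097] [-2.05910026e-04  1.68100840e-01  9.85769293e-01 -9.82669047e-04] 0.0187
```

View pics/top0.png

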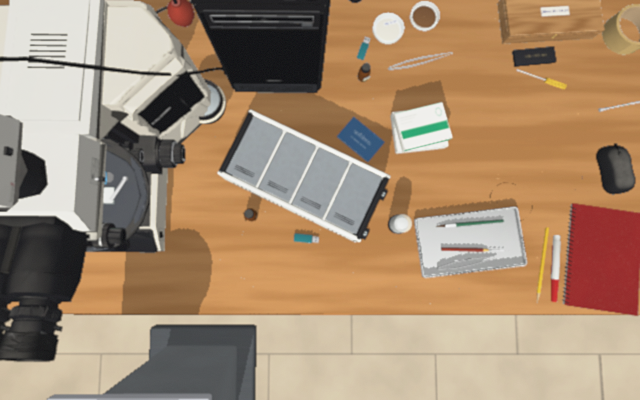

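View pics/scene0.png

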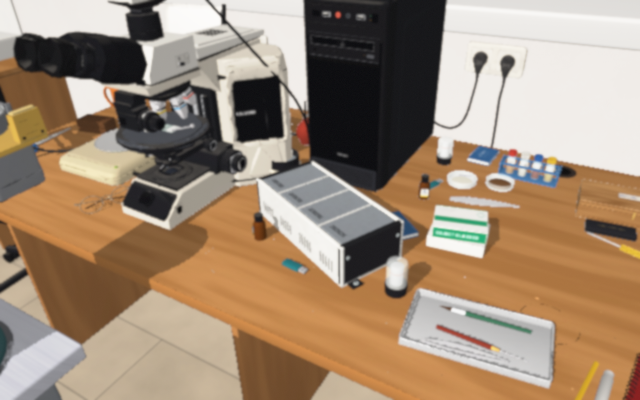

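The top view shows the box with corners near (249,111), (389,178), (359,241) and (219,174). The bottle is at (250,214), the stick at (306,238), the can at (400,223) and the tissue at (361,138). The microscope is left of the box and the PC tower is behind it.

```bash
cat > h.py <<'E'
import numpy as np,cv2
from station import bot
def ray(n,uv,z):
    c=bot.camera_info(n);f=200/np.tan(np.radians(c["fov_y"]/2))
    R=cv2.Rodrigues(c["rvec"])[0];o=-R.T@c["tvec"]
    d=R.T@np.array([(uv[0]-c["cx"])/f,(uv[1]-c["cy"])/f,1]);return o+d*(z-o[2])/d[2]
def proj(n,p):
    c=bot.camera_info(n);f=200/np.tan(np.radians(c["fov_y"]/2))
    K=np.array([[f,0,c["cx"]],[0,f,c["cy"]],[0,0,1]])
    return cv2.projectPoints(np.array(p,float),c["rvec"],c["tvec"],K,None)[0].reshape(-1,2)
E
python3 - <<'E'
from h import *
im=cv2.imread("pics/top0.png");h=cv2.cvtColor(im,cv2.COLOR_BGR2HSV)
m=((h[...,1]<60)&(h[...,2]>90)&(h[...,2]<185)).astype(np.uint8)*255
m[:100]=0;m[250:]=0;m[:,:215]=0;m[:,392:]=0
m=cv2.morphologyEx(m,cv2.MORPH_OPEN,np.ones((3,3)))
cs=[c for c in cv2.findContours(m,0,2)[0] if cv2.contourArea(c)>300]
for c in cs:
    r=cv2.minAreaRect(c);b=[ray("top",p,.0845) for p in cv2.boxPoints(r)]
    C=ray("top",r[0],.0845);e=[np.linalg.norm(b[i+1]-b[i])*1000 for i in(0,1)]
    L=(b[1]-b[0]) if e[0]>e[1] else b[2]-b[1]
    print(np.round(r[0]),C[:2].round(4),np.round(e),"yaw",np.degrees(np.arctan2(L[1],L[0])).round(1))
for n,uv,z in(("bottle",(250,214),.056),("can",(400,223),.066),("stick",(306,238),.008),("tissue",(361,138),.01)):print(n,ray("top",uv,z).round(3))
cv2.imwrite("pics/crop.png",cv2.resize(np.hstack([im[90:260,200:420],cv2.cvtColor(m,8)[90:260,200:420]]),(800,309)))
E
```

```text
[353. 199.] [ 0.5362 -0.4379] [122.  66.] yaw -25.5
[320. 183.] [ 0.5666 -0.3747] [122.  66.] yaw -25.1
[287. 167.] [ 0.5964 -0.3114] [124.  65.] yaw -25.5
[254. 151.] [ 0.6265 -0.248 ] [123.  65.] yaw -25.0
bottle [ 0.508 -0.24   0.056]
can [ 0.492 -0.529  0.066]
stick [ 0.463 -0.349  0.008]
tissue [ 0.671 -0.463  0.01 ]
```

View pics/crop.png

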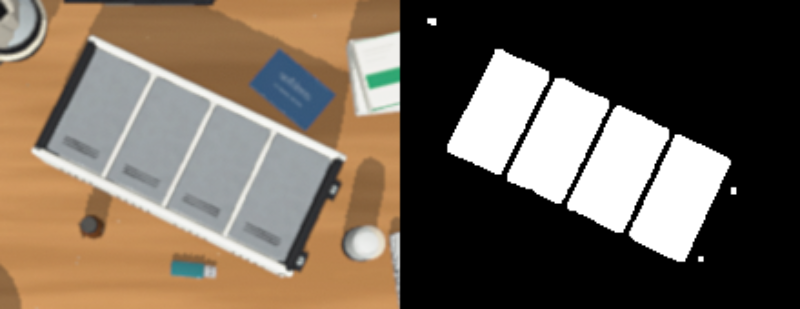

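Four covers found: 122×66 mm, 70 mm pitch, yaw −25.4°, all as expected. Next I check the obstacles along the way, the microscope and the PC tower.

```bash
python3 - <<'E'
from h import *
def tri(a,b):
    A=[];
    P0,P1=ray("top",a,0),ray("top",a,.6);Q0,Q1=ray("scene",b,0),ray("scene",b,.6)
    u,v=P1-P0,Q1-Q0;s=np.linalg.lstsq(np.c_[u,-v],Q0-P0,rcond=None)[0]
    p,q=P0+u*s[0],Q0+v*s[1];return ((p+q)/2).round(3),(np.linalg.norm(p-q)*1000).round()
print("eyepiece tip",tri((30,350),(28,55)),"knob end",tri((183,152),(240,160)),"stage",tri((130,250),(118,212)),"arm top",tri((210,100),(285,50)))
print("tower front-bottom-left/right",ray("top",(240,92),0),ray("top",(322,92),0))
for z in (0,.15,.3,.4):print(z,"eyep",ray("top",(30,355),z)[:2].round(3),"eyep right",ray("top",(85,290),z)[:2].round(3),"knob",ray("top",(187,152),z)[:2].round(3),"obj(222,103)",ray("top",(222,103),z)[:2].round(3),"base corner",ray("top",(165,250),z)[:2].round(3))
print(tri((320,90),(382,185)), tri((322,10),(440,20)))
print(proj("top",[bot.observe()["eef_pos"],[0,0,0],[.3,0,.3]]))
E
python3 - <<'E'
import sys;sys.path.insert(0,'.')
from h import *
cv2.imwrite("pics/wrist0.png",bot.grab_frame("wrist"))
E
```

```text
eyepiece tip (array([ 0.313, -0.011,  0.383]), np.float64(36.0)) knob end (array([ 0.62 , -0.115,  0.097]), np.float64(4.0)) stage (array([0.417, 0.017, 0.036]), np.float64(56.0)) arm top (array([ 0.648, -0.222,  0.339]), np.float64(12.0))
tower front-bottom-left/right [ 0.77131138 -0.20677041  0.        ] [ 0.77281958 -0.38148121  0.        ]
0 eyep [0.23  0.197] eyep right [0.357 0.096] knob [ 0.641 -0.099] obj(222,103) [ 0.747 -0.169] base corner [ 0.437 -0.061]
0.15 eyep [0.266 0.11 ] eyep right [0.372 0.025] knob [ 0.611 -0.138] obj(222,103) [ 0.7   -0.197] base corner [ 0.44  -0.107]
0.3 eyep [0.302 0.023] eyep right [ 0.388 -0.046] knob [ 0.581 -0.178] obj(222,103) [ 0.653 -0.226] base corner [ 0.443 -0.153]
0.4 eyep [ 0.326 -0.035] eyep right [ 0.399 -0.093] knob [ 0.561 -0.204] obj(222,103) [ 0.622 -0.245] base corner [ 0.445 -0.183]
(array([ 0.77 , -0.38 ,  0.028]), np.float64(10.0)) (array([ 0.782, -0.419,  0.373]), np.float64(113.0))
[[-375.40840749  399.95780006]
 [ 123.79571407  478.45298422]
 [  46.88531244  356.55930032]]
```

View pics/wrist0.png

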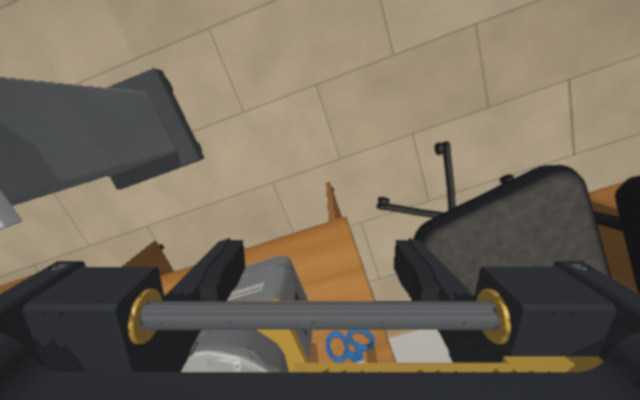

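The wrist view shows only the floor, the cart and the desk edge. The microscope's eyepiece reaches x≈0.31, z≈0.4 and blocks a direct swing. I'll rise well above it first, closing the fingers and turning −6° to line up with the box.

```bash
python3 -m creep '[[[0,0,40,0,0,-2],[0,0,80,0,0,-4],[0,0,120,0,0,-6],[0,0,160,0,0,-6],[0,0,200,0,0,-6]]]' 0; python3 -m creep '[[[0,0,40,0,0,0],[0,0,80,0,0,0],[0,0,120,0,0,0],[0,0,160,0,0,0],[0,0,200,0,0,0]]]'
python3 - <<'E'
from h import *
s=bot.observe();print(s["eef_pos"],s["joint_pos"])
for z in(.4,.5,.6):print(z,ray("top",(45,185),z).round(3),ray("scene",(130,2),z).round(3),ray("scene",(205,2),z).round(3))
for p in ((.45,.0,.6),(.4,0,.7),(.6,0,.6)):print(p,proj("scene",[p]))
E
```

```text
t: 0.57
eef_pos: [0.2235, 0.6364, 0.4402]
eef_rot: [-0.0, 0.22, 0.976, -0.0]
ft_force: [-0.4, -0.4, 0.1]
opening: 0.649
grip_force: 0.0
t: 0.98
eef_pos: [0.2234, 0.6362, 0.6405]
eef_rot: [-0.0, 0.219, 0.976, -0.0]
ft_force: [0.8, 1.3, 0.8]
opening: 0.269
grip_force: 0.0
[0.22344141 0.63620395 0.64052889] [1.19610730e+00 3.23419737e-01 8.00252277e-01 1.79595585e-06
 2.01798789e+00 6.78152044e-02]
0.4 [ 0.52  -0.038  0.4  ] [0.642 0.16  0.4  ] [0.705 0.006 0.4  ]
0.5 [ 0.508 -0.096  0.5  ] [ 0.234 -0.332  0.5  ] [ 0.264 -0.404  0.5  ]
0.6 [ 0.496 -0.153  0.6  ] [-0.174 -0.824  0.6  ] [-0.178 -0.814  0.6  ]
(0.45, 0.0, 0.6) [[  74.53551305 -108.88069742]]
(0.4, 0, 0.7) [[  20.82115547 -196.91132261]]
(0.6, 0, 0.6) [[ 149.63884562 -109.80565096]]
```

```bash
python3 -m creep '[[[11,-39,8,0,0,0],[22,-78,16,0,0,0],[33,-117,24,0,0,0],[44,-156,32,0,0,0],[55,-195,40,0,0,0]]]'; python3 -m creep '[[[11,-39,0,0,0,0],[22,-78,0,0,0,0],[33,-117,0,0,0,0],[44,-156,0,0,0,0],[55,-195,0,0,0,0]]]'
python3 - <<'E'
from h import *
s=bot.observe();print(s["eef_pos"],s["joint_pos"])
cv2.imwrite("pics/wrist1.png",bot.grab_frame("wrist"));print(proj("wrist",[[.4,0,.4],[.4,0,.6],[.5,-.05,.5]]))
E
```

```text
t: 1.4
eef_pos: [0.279, 0.4404, 0.6786]
eef_rot: [-0.0, 0.219, 0.976, -0.0]
ft_force: [0.6, 0.3, 0.0]
opening: 0.005
grip_force: 0.0
t: 1.82
eef_pos: [0.3334, 0.2449, 0.6786]
eef_rot: [0.0, 0.219, 0.976, 0.0]
ft_force: [0.1, -1.1, 1.0]
opening: 0.005
grip_force: 0.0
[0.33344243 0.244933   0.67861083] [ 5.73451960e-01 -1.73913633e-01  1.25955113e+00 -1.73915453e-04
  2.05575204e+00 -5.55591513e-01]
[[210.62202947 256.65003676]
 [139.77557952 353.67077405]
 [194.14133614 355.49331511]]
```

View pics/wrist1.png

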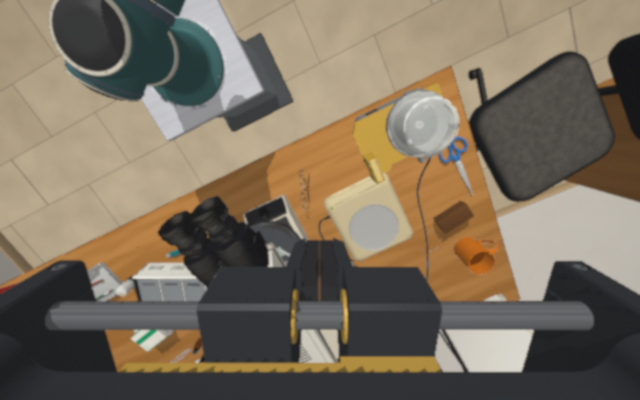

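The wrist view shows the eyepieces at about (200,235), well below the tool. I'll pass in front of the microscope head at x≈0.4, z≈0.72.

```bash
python3 -m creep '[[[10,-37,8,0,0,0],[20,-74,16,0,0,0],[30,-111,24,0,0,0],[40,-148,32,0,0,0],[50,-185,40,0,0,0]]]'; python3 -m creep '[[[2,-40,0,0,0,0],[4,-80,0,0,0,0],[6,-120,0,0,0,0],[8,-160,0,0,0,0],[10,-200,0,0,0,0]]]'; python3 -m creep '[[[10,-36,0,0,0,0],[20,-72,0,0,0,0],[30,-108,0,0,0,0],[40,-144,0,0,0,0],[50,-180,0,0,0,0]]]'
python3 - <<'E'
from h import *
s=bot.observe();print(s["eef_pos"],s["joint_pos"])
cv2.imwrite("pics/wrist2.png",bot.grab_frame("wrist"))
E
```

```text
t: 2.28
eef_pos: [0.3835, 0.0603, 0.7191]
eef_rot: [0.0, 0.219, 0.976, 0.0]
ft_force: [0.4, 0.9, 0.6]
opening: 0.002
grip_force: 0.0
t: 2.7
eef_pos: [0.3933, -0.1399, 0.7187]
eef_rot: [0.0, 0.22, 0.976, 0.0]
ft_force: [1.2, -0.8, 0.2]
opening: 0.002
grip_force: 0.0
t: 3.12
eef_pos: [0.4439, -0.3199, 0.7185]
eef_rot: [-0.0, 0.22, 0.976, 0.0]
ft_force: [0.1, 0.6, 0.4]
opening: 0.004
grip_force: 0.0
[ 0.44387493 -0.31994164  0.71845465] [-6.70162589e-01  1.29194893e-01  8.82383389e-01  1.79577955e-04
  2.13020102e+00 -1.79782178e+00]
```

View pics/wrist2.png

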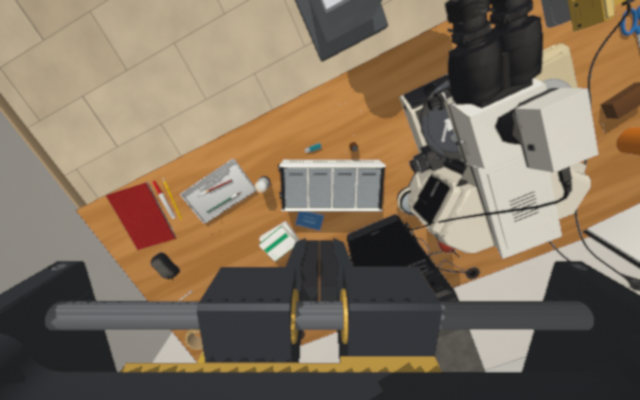

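The path is clear; the box is at (332,187) in the wrist view. I'll descend over cover 4 (rightmost), which is away from the microscope.

```bash
python3 -m creep '[[[11,-20,-34,0,0,0],[22,-40,-68,0,0,0],[33,-60,-102,0,0,0],[44,-80,-136,0,0,0],[56,-101,-170,0,0,0]]]'; python3 -m creep '[[[0,0,-41,0,0,0],[0,0,-82,0,0,0],[0,0,-123,0,0,0],[0,0,-164,0,0,0],[0,0,-205,0,0,0]]]'; python3 -m creep '[[[0,0,-41,0,0,0],[0,0,-82,0,0,0],[0,0,-123,0,0,0],[0,0,-164,0,0,0],[0,0,-205,0,0,0]]]'
python3 -m creep '[[[0,0,-20,0,0,0],[0,0,-38,0,0,0],[0,0,-38,0,0,0]]]'
python3 - <<'E'
from h import *
s=bot.observe();print(s["eef_pos"],s["ft_force"],s["joint_pos"])
cv2.imwrite("pics/scene1.png",bot.grab_frame("scene"))
E
```

```text
t: 3.58
eef_pos: [0.5001, -0.4195, 0.5469]
eef_rot: [-0.0, 0.22, 0.976, 0.0]
ft_force: [0.5, 0.0, -1.0]
opening: 0.005
grip_force: 0.0
t: 4.0
eef_pos: [0.4995, -0.4184, 0.3413]
eef_rot: [-0.0, 0.219, 0.976, 0.0]
ft_force: [-0.3, -0.1, 0.1]
opening: 0.007
grip_force: 0.0
t: 4.42
eef_pos: [0.4995, -0.4183, 0.1367]
eef_rot: [-0.0, 0.219, 0.976, 0.0]
ft_force: [0.1, -0.6, -0.2]
opening: 0.007
grip_force: 0.0
t: 4.67
eef_pos: [0.4968, -0.4159, 0.0948]
eef_rot: [-0.004, 0.219, 0.976, 0.002]
ft_force: [-0.6, 0.4, -1.7]
opening: 0.005
grip_force: 0.0
[ 0.49680825 -0.41590724  0.09478008] [-0.60667752  0.37661497 -1.69531399] [-7.35454978e-01  3.39297557e-01  1.78655751e+00  5.16208158e-05
  1.02580662e+00 -1.86381214e+00]
```

View pics/scene1.png

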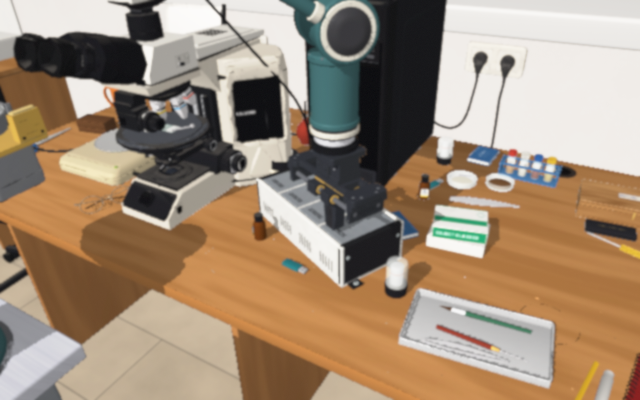

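The fingers hover over cover 4 (rightmost). The pose looks slightly off, so I'll let it settle and read it again.

```bash
python3 -m creep '[[[0,0,0,0,0,0],[0,0,0,0,0,0],[0,0,0,0,0,0]]]'
```

```text
t: 4.97
eef_pos: [0.5009, -0.4201, 0.1032]
eef_rot: [0.002, 0.219, 0.976, -0.001]
ft_force: [-0.2, 0.0, -0.6]
opening: 0.005
grip_force: 0.0
```

```bash
python3 -m creep '[[[0,0,-3,0,0,0],[0,0,-6,0,0,0],[0,0,-9,0,0,0],[0,0,-11,0,0,0],[0,0,-11,0,0,0]]]'; python3 -m creep '[[[0,0,-1,0,0,0],[0,0,-2,0,0,0],[0,0,-2,0,0,0],[0,0,-2,0,0,0]]]'
```

```text
t: 5.38
eef_pos: [0.4992, -0.4187, 0.0889]
eef_rot: [-0.001, 0.219, 0.976, 0.0]
ft_force: [-0.2, -0.1, -0.1]
opening: 0.003
grip_force: 0.0
t: 5.72
eef_pos: [0.4997, -0.4191, 0.0877]
eef_rot: [-0.0, 0.219, 0.976, 0.0]
ft_force: [0.0, -0.9, -0.2]
opening: 0.002
grip_force: 0.0
```

```bash
python3 -m creep '[[[0,0,-1,0,0,0],[0,0,-2,0,0,0],[0,0,-3,0,0,0],[0,0,-4,0,0,0],[0,0,-4,0,0,0]]]'; python3 -m creep '[[[0,0,-1,0,0,0],[0,0,-2,0,0,0],[0,0,-2,0,0,0],[0,0,-2,0,0,0]]]'
```

```text
t: 6.13
eef_pos: [0.4997, -0.4192, 0.0843]
eef_rot: [0.0, 0.219, 0.976, -0.0]
ft_force: [-1.0, 1.2, 3.9]
opening: 0.005
grip_force: 2.2
t: 6.47
eef_pos: [0.4998, -0.4192, 0.0832]
eef_rot: [0.0, 0.219, 0.976, -0.0]
ft_force: [-3.5, 2.0, 8.8]
opening: 0.001
grip_force: 4.3
```

Cover 4 pushes back with 8.8 N at 1.3 mm, so it is a blank. On to cover 3.

```bash
python3 -m creep '[[[0,0,14,0,0,0],[15,32,14,0,0,0],[30,63,14,0,0,0],[30,63,14,0,0,0],[30,63,14,0,0,0]]]'; python3 -m creep '[[[0,0,-3,0,0,0],[0,0,-6,0,0,0],[0,0,-8,0,0,0],[0,0,-10,0,0,0],[0,0,-10,0,0,0]]]'; python3 -m creep '[[[0,0,-1,0,0,0],[0,0,-2,0,0,0],[0,0,-4,0,0,0],[0,0,-4,0,0,0],[0,0,-4,0,0,0]]]'
```

```text
t: 6.88
eef_pos: [0.5304, -0.3549, 0.0962]
eef_rot: [0.0, 0.218, 0.976, -0.0]
ft_force: [0.1, 0.1, 0.1]
opening: 0.001
grip_force: 0.0
t: 7.3
eef_pos: [0.5289, -0.3566, 0.0849]
eef_rot: [-0.001, 0.22, 0.976, 0.0]
ft_force: [0.4, -1.1, 0.7]
opening: 0.006
grip_force: 0.2
t: 7.72
eef_pos: [0.5297, -0.3561, 0.0816]
eef_rot: [0.0, 0.219, 0.976, -0.0]
ft_force: [-0.9, -1.2, 0.8]
opening: 0.002
grip_force: 0.3
```

Cover 3 gives way under under 1 N, so it is the hatch. I'll keep pushing straight down.

```bash
python3 -m creep '[[[0,0,-2,0,0,0],[0,0,-4,0,0,0],[0,0,-6,0,0,0],[0,0,-8,0,0,0],[0,0,-8,0,0,0]]]'; python3 -m creep '[[[0,0,-2,0,0,0],[0,0,-4,0,0,0],[0,0,-6,0,0,0],[0,0,-8,0,0,0],[0,0,-10,0,0,0]]]';  python3 -m creep '[[[0,0,-2,0,0,0],[0,0,-4,0,0,0],[0,0,-4,0,0,0],[0,0,-4,0,0,0],[0,0,-4,0,0,0]]]'
python3 - <<'E'
from h import *
im=np.hstack([bot.grab_frame("scene")[120:320,220:440],bot.grab_frame("wrist")[100:300,210:430]])
cv2.imwrite("pics/c3.png",cv2.resize(im,(800,364)))
E
```

```text
t: 8.13
eef_pos: [0.5294, -0.3558, 0.0729]
eef_rot: [-0.0, 0.219, 0.976, 0.0]
ft_force: [-0.1, 0.3, 0.5]
opening: 0.008
grip_force: 0.0
t: 8.55
eef_pos: [0.5298, -0.3562, 0.0636]
eef_rot: [0.0, 0.219, 0.976, -0.0]
ft_force: [0.2, -0.5, 1.0]
opening: 0.008
grip_force: 0.0
t: 8.97
eef_pos: [0.5298, -0.3562, 0.0598]
eef_rot: [0.0, 0.219, 0.976, -0.0]
ft_force: [-0.0, -1.0, 0.0]
opening: 0.008
grip_force: 0.0
```

View pics/c3.png

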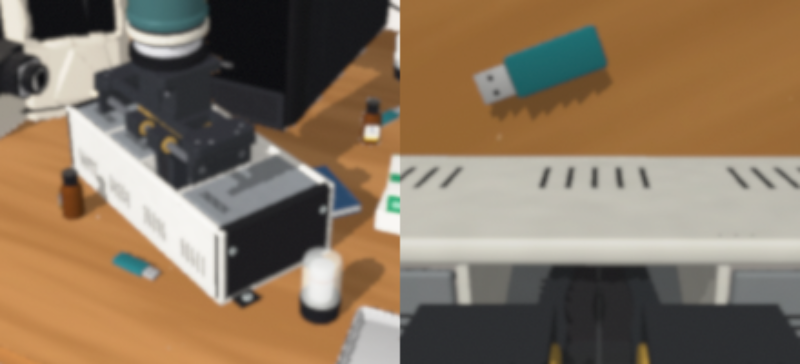

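The wrist view shows the bay open and dark around the fingertips, and the tool feels no force. I'll withdraw straight up.

```bash
python3 -m creep '[[[0,0,5,0,0,0],[0,0,10,0,0,0],[0,0,15,0,0,0],[0,0,20,0,0,0],[0,0,30,0,0,0]]]'; python3 -m creep '[[[0,0,25,0,0,0],[0,0,60,0,0,0],[0,0,100,0,0,0],[0,0,140,0,0,0],[0,0,180,0,0,0]]]'; python3 -m creep '[[[0,0,20,0,0,0],[0,0,20,0,0,0],[0,0,20,0,0,0],[0,0,20,0,0,0],[0,0,20,0,0,0]]]'
python3 - <<'E'
from h import *
im=np.hstack([bot.grab_frame("scene")[120:320,220:440],bot.grab_frame("wrist")[100:300,210:430]])
cv2.imwrite("pics/c4.png",cv2.resize(im,(800,364)))
E
```

```text
t: 9.48
eef_pos: [0.5292, -0.3558, 0.0898]
eef_rot: [-0.001, 0.219, 0.976, 0.0]
ft_force: [-0.1, -0.1, -0.5]
opening: 0.005
grip_force: 0.0
t: 9.9
eef_pos: [0.5293, -0.3559, 0.2725]
eef_rot: [0.0, 0.219, 0.976, -0.0]
ft_force: [0.8, -0.6, -0.1]
opening: 0.006
grip_force: 0.0
t: 10.32
eef_pos: [0.5287, -0.3554, 0.2874]
eef_rot: [-0.002, 0.219, 0.976, 0.001]
ft_force: [-0.3, 1.0, 0.3]
opening: 0.002
grip_force: 0.0
```

View pics/c4.png

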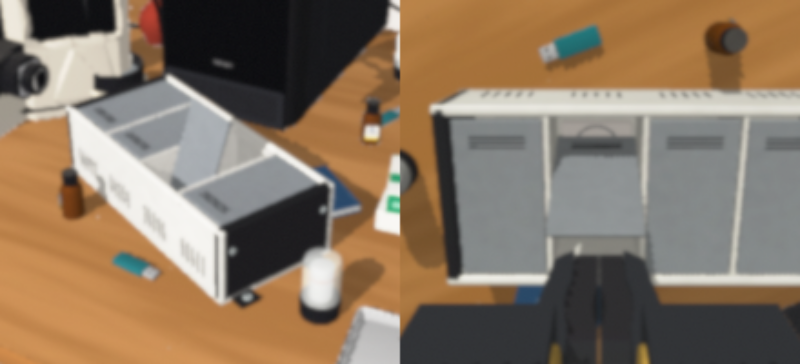

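The hatch stands open by itself (scene crop, about (205,150)). The bottle, stick, can and tissue are where they were, and the arm is clear.

```bash
python3 -c "
from station import bot
print(bot.finish_job())"
```

```text
the job is handed in; nothing more can be done
None
```

The hatch is cover 3, the third from the left: it tipped past its balance and stands open by itself, the loose things look unmoved, and I handed the job in at about 10 s (no verdict came back).

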